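# Clear failed modules from the shelf-lighting hub and set its switches

### The arm

A 6-joint arm with a two-finger parallel gripper is mounted at the origin on the work surface. World frame = base frame: x ahead of the robot, y to its left, z up, the work surface at z = 0. Lengths are in m, angles in degrees, forces in N, time in s.
With the tool pointing down it reaches from about 0.4 to 0.825 m from the base axis. Payload 7 kg.
Tool frame: the origin (TCP) lies midway between the tips of the shut fingers; the grasp point (between the pads) lies 19 mm behind it; z points along the fingers, y is the line along which they close (so a half turn about z gives the same grasp; the last joint's range is limited). The gripper opens to 88 mm and grips with 3 to 60 N. Pads are 19 mm wide; open, the fingers measure 130 mm over their backs; the gripper's body (78 mm by 193 mm) begins 47 mm behind the grasp point.
Start: joints at [16.507, 20.546, 0.682, 0, -70.136, -16.507], TCP at [0.675, -0, 0.227] pointing down, gripper open.
Joint ranges: [-176.03, 176.03], [-82.01, 121.73], [-58.28, 71.71], [-173.87, 95.51], [-174.79, -0.11], [-173.66, 173.66]. Speed limits (degrees/s): [136.94, 136.94, 172.46, 180, 180, 180].

### API

Orientations are given as [roll, pitch, yaw] about the fixed x, y, z axes, in that order (R = Rz(yaw) Ry(pitch) Rx(roll)).
In Python, from plant import telemetry, viewer, workorder gives the robot as it stands. The module is installed in compiled form; this text tells all that it offers.
- The arm moves only by the tool carry_out, never from a script. Its argument "rows" is a list of rows, each a list of 6 numbers: the shift along the tool's x, y, z in m, then the turn, a rotation vector about the tool's x, y, z in rad. In form: [[tx, ty, tz, ax, ay, az], ...]. A call has 1 to 8 rows; each row is the pose to reach, as a shift and turn from the pose commanded when the call began, along the tool's axes at that moment; what a row does not reach only later rows make up. A row lasts 1/8 s, in which the tool goes at most 62.5 mm and 10.7 degrees, less where a joint would pass 70% of its speed; a pose out of reach is approached as far as the arm can. A call with a gripper value outside its range is refused whole. "grip" is the gripper's target within -1 to 1 (fully open at 1, half-way at 0, shut at -1), set as the call begins (left out, the last holds). The fingers move at their own pace and stop on an object; the grip force is fixed at half the most. Time passes only in rows, so rows that repeat a pose let the fingers close. It gives the time, the measured TCP pose, the force, the opening and the grip force at its end, in the units of the state.
- telemetry.get_obs(): the state, without advancing time (a new reading comes with each control period).
- viewer.snapshot(name): name is "scene" or "side" or "wrist"; returns the picture (400x640x3 uint8, red, green, blue); there is no depth.
- viewer.camera_info(name): a dict with "intrinsics" (3x3 intrinsics, pixels), "extrinsics" (4x4, takes a point from camera to world coordinates); the wrist camera has in their place "tool_from_camera" (4x4, takes a point from camera to tool coordinates, whose origin is the TCP and whose axes are the flange's). Camera axes: x right, y down, z forward; pixel columns grow to the right and rows downward; lengths in m; the calibration is good to about 2 mm. A picture is of the moment at which its call begins: read the wrist's pose just before it. camera_info takes no time and is no camera call.
- workorder.close_job(): hands the job in; it is judged then, once.
The state is a dict: "clock": time; "joint_pos": joint angles; "qvel": joint speeds; "tau": joint torques, N m; "tool_pos": TCP position; "orientation": TCP orientation; "force": force on the tool from outside, world axes, zero at the start; "moment": the same for the moment, N m; "opening": finger opening in m; "gripper_force": force on a finger pad.
Only numpy, scipy, OpenCV 4.12 (cv2) and the standard library are available. Lean on these libraries where they do the work, as an engineer would, in place of code of your own. Each camera call takes 0.05 s, during which the arm holds its last target. There are 200 camera calls.

### The job

Some modules of the shelf-lighting hub have failed: their window is red. Switch the hub off at its main lever, pull every red-window module straight up off the rail and put it into the cardboard returns box, and set the row of seven little white switches so that every place still holding a module is on and every empty place is off (switch 1 on the left belongs to place 1 on the left, and so on; on is away from the robot). Only when all that is done switch the hub on again; leave the green-window modules fully clipped in and do not shift the blue stock bin.

Things in the scene. Friction and masses are not known exactly. Their poses are not given: they have to be found in the camera images.
- hub: shelf-lighting hub: grey tray 240 x 430 mm flat on the bench; origin on its underside, x away from the robot (apart from its yaw), y left. White front console (hub x -115 to -40 mm, top 40 mm above the bench) carries the blue switch bank and, at the right, the main lever. Behind, a steel rail along hub y holds the modules, tops 82 mm above the bench, 8 mm between neighbours
- place1 (a point): leftmost of seven places on the rail (counted 1 to 7 from left): hub x 45, y 187 mm, the others every 44 mm to the right. The point is under the middle of the module clipped there, 14 mm above the bench (module centre 34 mm above it). A sprung roller catch behind each place holds the module's rear lip
- place7 (a point): rightmost place on the rail: hub x 45, y -77 mm. The catch lets go at about 5 to 9 N as a module is pulled some 4 mm straight up; its feet are clear of rail and separators after 20 mm
- sw1 (a joint): leftmost small switch, belongs to place 1: slide in m, 0 = off (towards the robot), 0.010 = on (away from the robot, hub +x, towards the green marks). Stiff, stays where it is left; moving it takes 1 to 2 N. Switch n's knob stands at hub x -85 mm plus its joint value, hub y 127 mm minus 24 mm for each switch after the first
- sw2 (a joint): small switch 2 from the left, belongs to place 2; 0 = off, 0.010 = on, like sw1
- sw3 (a joint): small switch 3 from the left, belongs to place 3; 0 = off, 0.010 = on, like sw1
- sw4 (a joint): small switch 4 from the left, belongs to place 4; 0 = off, 0.010 = on, like sw1
- sw5 (a joint): small switch 5 from the left, belongs to place 5; 0 = off, 0.010 = on, like sw1
- sw6 (a joint): small switch 6 from the left, belongs to place 6; 0 = off, 0.010 = on, like sw1
- sw7 (a joint): small switch 7 from the left, belongs to place 7; 0 = off, 0.010 = on, like sw1
- knob1 (a point): centre of the top of switch 1's white knob; moves with it. Knobs are 8 x 8 mm, 10 mm tall, tops 56.5 mm above the bench, on the blue bank whose top is 46 mm above the bench (hub x -105 to -55 mm); seven in a row 24 mm apart. Push a knob from the side
- knob7 (a point): centre of the top of switch 7's knob, the rightmost; moves with it
- main (a joint): main lever: 0 = off (leaning towards the robot), 1.0 rad = on (leaning away from it); swings about an axis along hub y, stays where it is left, moves with under 3 N at the ball
- main_tip (a point): centre of the red ball (26 mm across) at the end of the main lever, 55 mm from its pivot; pivot 62 mm above the bench at hub x -75, y -165 mm, on a black block whose top is 65 mm above the bench. Push the ball from the side
- red1_mid (a point): failed module, RED window on top and ends of its nose. White, stepped: foot 90 mm long (hub x), 36 mm wide, 38 mm high; on it, centred, a nose 45 mm long, 36 mm wide, 30 mm high; 68 mm high in all, about 0.2 kg. The point is its centre, 34 mm above its underside; z up through the nose, x along its length, as the hub's when clipped on. None if absent
- red2_mid (a point): another failed module, RED window, same shape and point as red1; None if absent
- red3_mid (a point): another failed module, RED window, same shape and point as red1; None if absent
- red4_mid (a point): another failed module, RED window, same shape and point as red1; None if absent
- green1_mid (a point): good module, GREEN window, same shape and point as red1; None if absent
- green2_mid (a point): good module, GREEN window, same shape and point as red1; None if absent
- green3_mid (a point): good module, GREEN window, same shape and point as red1; None if absent
- returns: returns box: open cardboard box 220 mm (its x) by 150 mm (its y), 60 mm high, walls and floor 4 mm, empty, loose on the bench left or right of the hub (the blue bin is on the other side); origin at the centre of its underside
- stock_bin_mid (a point): bystander: blue bin 200 x 150 x 75 mm with a white and a yellow packet (to 95 mm high) in it; point 40 mm up at its centre

How it is judged (in metres and radians):
On the way, in this order (a step that is already met when the one before it is completed fails the run):
1. the main lever is off (value of joint main below 0.15 rad), for 0.2 s.
2. with the hub off, all red-window modules are in the returns box and the seven switches match the places (value of joint main below 0.3 rad and x of red1_mid in the frame of returns between -0.1 and 0.1 m and y of red1_mid in the frame of returns between -0.065 and 0.065 m and z of red1_mid in the frame of returns between 0.01 and 0.075 m and x of red2_mid in the frame of returns between -0.1 and 0.1 m and y of red2_mid in the frame of returns between -0.065 and 0.065 m and z of red2_mid in the frame of returns between 0.01 and 0.075 m and x of red3_mid in the frame of returns between -0.1 and 0.1 m and y of red3_mid in the frame of returns between -0.065 and 0.065 m and z of red3_mid in the frame of returns between 0.01 and 0.075 m and x of red4_mid in the frame of returns between -0.1 and 0.1 m and y of red4_mid in the frame of returns between -0.065 and 0.065 m and z of red4_mid in the frame of returns between 0.01 and 0.075 m and ((value of joint sw1 above 0.0075 m and (y of green1_mid in the frame of hub between 0.165 and 0.209 m or y of green2_mid in the frame of hub between 0.165 and 0.209 m or y of green3_mid in the frame of hub between 0.165 and 0.209 m)) or (value of joint sw1 below 0.0025 m and (y of green1_mid in the frame of hub below 0.165 m or y of green1_mid in the frame of hub above 0.209 m) and (y of green2_mid in the frame of hub below 0.165 m or y of green2_mid in the frame of hub above 0.209 m) and (y of green3_mid in the frame of hub below 0.165 m or y of green3_mid in the frame of hub above 0.209 m))) and ((value of joint sw2 above 0.0075 m and (y of green1_mid in the frame of hub between 0.121 and 0.165 m or y of green2_mid in the frame of hub between 0.121 and 0.165 m or y of green3_mid in the frame of hub between 0.121 and 0.165 m)) or (value of joint sw2 below 0.0025 m and (y of green1_mid in the frame of hub below 0.121 m or y of green1_mid in the frame of hub above 0.165 m) and (y of green2_mid in the frame of hub below 0.121 m or y of green2_mid in the frame of hub above 0.165 m) and (y of green3_mid in the frame of hub below 0.121 m or y of green3_mid in the frame of hub above 0.165 m))) and ((value of joint sw3 above 0.0075 m and (y of green1_mid in the frame of hub between 0.077 and 0.121 m or y of green2_mid in the frame of hub between 0.077 and 0.121 m or y of green3_mid in the frame of hub between 0.077 and 0.121 m)) or (value of joint sw3 below 0.0025 m and (y of green1_mid in the frame of hub below 0.077 m or y of green1_mid in the frame of hub above 0.121 m) and (y of green2_mid in the frame of hub below 0.077 m or y of green2_mid in the frame of hub above 0.121 m) and (y of green3_mid in the frame of hub below 0.077 m or y of green3_mid in the frame of hub above 0.121 m))) and ((value of joint sw4 above 0.0075 m and (y of green1_mid in the frame of hub between 0.033 and 0.077 m or y of green2_mid in the frame of hub between 0.033 and 0.077 m or y of green3_mid in the frame of hub between 0.033 and 0.077 m)) or (value of joint sw4 below 0.0025 m and (y of green1_mid in the frame of hub below 0.033 m or y of green1_mid in the frame of hub above 0.077 m) and (y of green2_mid in the frame of hub below 0.033 m or y of green2_mid in the frame of hub above 0.077 m) and (y of green3_mid in the frame of hub below 0.033 m or y of green3_mid in the frame of hub above 0.077 m))) and ((value of joint sw5 above 0.0075 m and (y of green1_mid in the frame of hub between -0.011 and 0.033 m or y of green2_mid in the frame of hub between -0.011 and 0.033 m or y of green3_mid in the frame of hub between -0.011 and 0.033 m)) or (value of joint sw5 below 0.0025 m and (y of green1_mid in the frame of hub below -0.011 m or y of green1_mid in the frame of hub above 0.033 m) and (y of green2_mid in the frame of hub below -0.011 m or y of green2_mid in the frame of hub above 0.033 m) and (y of green3_mid in the frame of hub below -0.011 m or y of green3_mid in the frame of hub above 0.033 m))) and ((value of joint sw6 above 0.0075 m and (y of green1_mid in the frame of hub between -0.055 and -0.011 m or y of green2_mid in the frame of hub between -0.055 and -0.011 m or y of green3_mid in the frame of hub between -0.055 and -0.011 m)) or (value of joint sw6 below 0.0025 m and (y of green1_mid in the frame of hub below -0.055 m or y of green1_mid in the frame of hub above -0.011 m) and (y of green2_mid in the frame of hub below -0.055 m or y of green2_mid in the frame of hub above -0.011 m) and (y of green3_mid in the frame of hub below -0.055 m or y of green3_mid in the frame of hub above -0.011 m))) and ((value of joint sw7 above 0.0075 m and (y of green1_mid in the frame of hub between -0.099 and -0.055 m or y of green2_mid in the frame of hub between -0.099 and -0.055 m or y of green3_mid in the frame of hub between -0.099 and -0.055 m)) or (value of joint sw7 below 0.0025 m and (y of green1_mid in the frame of hub below -0.099 m or y of green1_mid in the frame of hub above -0.055 m) and (y of green2_mid in the frame of hub below -0.099 m or y of green2_mid in the frame of hub above -0.055 m) and (y of green3_mid in the frame of hub below -0.099 m or y of green3_mid in the frame of hub above -0.055 m)))), for 0.2 s.
3. the main lever is on again (value of joint main above 0.85 rad), for 0.2 s.
At the end, for the whole second after the job is handed in: Main lever on (over 0.85 rad); every red module at rest in the upright returns box (centre within 100 x 65 mm of its middle, under 75 mm up); switches of places with a green module over 7.5 mm, all others under 2.5 mm; green modules seated within 5 mm, upright within 0.08 rad (value of joint main above 0.85 rad and x of red1_mid in the frame of returns between -0.1 and 0.1 m and y of red1_mid in the frame of returns between -0.065 and 0.065 m and z of red1_mid in the frame of returns between 0.01 and 0.075 m and x of red2_mid in the frame of returns between -0.1 and 0.1 m and y of red2_mid in the frame of returns between -0.065 and 0.065 m and z of red2_mid in the frame of returns between 0.01 and 0.075 m and x of red3_mid in the frame of returns between -0.1 and 0.1 m and y of red3_mid in the frame of returns between -0.065 and 0.065 m and z of red3_mid in the frame of returns between 0.01 and 0.075 m and x of red4_mid in the frame of returns between -0.1 and 0.1 m and y of red4_mid in the frame of returns between -0.065 and 0.065 m and z of red4_mid in the frame of returns between 0.01 and 0.075 m and ((value of joint sw1 above 0.0075 m and (y of green1_mid in the frame of hub between 0.165 and 0.209 m or y of green2_mid in the frame of hub between 0.165 and 0.209 m or y of green3_mid in the frame of hub between 0.165 and 0.209 m)) or (value of joint sw1 below 0.0025 m and (y of green1_mid in the frame of hub below 0.165 m or y of green1_mid in the frame of hub above 0.209 m) and (y of green2_mid in the frame of hub below 0.165 m or y of green2_mid in the frame of hub above 0.209 m) and (y of green3_mid in the frame of hub below 0.165 m or y of green3_mid in the frame of hub above 0.209 m))) and ((value of joint sw2 above 0.0075 m and (y of green1_mid in the frame of hub between 0.121 and 0.165 m or y of green2_mid in the frame of hub between 0.121 and 0.165 m or y of green3_mid in the frame of hub between 0.121 and 0.165 m)) or (value of joint sw2 below 0.0025 m and (y of green1_mid in the frame of hub below 0.121 m or y of green1_mid in the frame of hub above 0.165 m) and (y of green2_mid in the frame of hub below 0.121 m or y of green2_mid in the frame of hub above 0.165 m) and (y of green3_mid in the frame of hub below 0.121 m or y of green3_mid in the frame of hub above 0.165 m))) and ((value of joint sw3 above 0.0075 m and (y of green1_mid in the frame of hub between 0.077 and 0.121 m or y of green2_mid in the frame of hub between 0.077 and 0.121 m or y of green3_mid in the frame of hub between 0.077 and 0.121 m)) or (value of joint sw3 below 0.0025 m and (y of green1_mid in the frame of hub below 0.077 m or y of green1_mid in the frame of hub above 0.121 m) and (y of green2_mid in the frame of hub below 0.077 m or y of green2_mid in the frame of hub above 0.121 m) and (y of green3_mid in the frame of hub below 0.077 m or y of green3_mid in the frame of hub above 0.121 m))) and ((value of joint sw4 above 0.0075 m and (y of green1_mid in the frame of hub between 0.033 and 0.077 m or y of green2_mid in the frame of hub between 0.033 and 0.077 m or y of green3_mid in the frame of hub between 0.033 and 0.077 m)) or (value of joint sw4 below 0.0025 m and (y of green1_mid in the frame of hub below 0.033 m or y of green1_mid in the frame of hub above 0.077 m) and (y of green2_mid in the frame of hub below 0.033 m or y of green2_mid in the frame of hub above 0.077 m) and (y of green3_mid in the frame of hub below 0.033 m or y of green3_mid in the frame of hub above 0.077 m))) and ((value of joint sw5 above 0.0075 m and (y of green1_mid in the frame of hub between -0.011 and 0.033 m or y of green2_mid in the frame of hub between -0.011 and 0.033 m or y of green3_mid in the frame of hub between -0.011 and 0.033 m)) or (value of joint sw5 below 0.0025 m and (y of green1_mid in the frame of hub below -0.011 m or y of green1_mid in the frame of hub above 0.033 m) and (y of green2_mid in the frame of hub below -0.011 m or y of green2_mid in the frame of hub above 0.033 m) and (y of green3_mid in the frame of hub below -0.011 m or y of green3_mid in the frame of hub above 0.033 m))) and ((value of joint sw6 above 0.0075 m and (y of green1_mid in the frame of hub between -0.055 and -0.011 m or y of green2_mid in the frame of hub between -0.055 and -0.011 m or y of green3_mid in the frame of hub between -0.055 and -0.011 m)) or (value of joint sw6 below 0.0025 m and (y of green1_mid in the frame of hub below -0.055 m or y of green1_mid in the frame of hub above -0.011 m) and (y of green2_mid in the frame of hub below -0.055 m or y of green2_mid in the frame of hub above -0.011 m) and (y of green3_mid in the frame of hub below -0.055 m or y of green3_mid in the frame of hub above -0.011 m))) and ((value of joint sw7 above 0.0075 m and (y of green1_mid in the frame of hub between -0.099 and -0.055 m or y of green2_mid in the frame of hub between -0.099 and -0.055 m or y of green3_mid in the frame of hub between -0.099 and -0.055 m)) or (value of joint sw7 below 0.0025 m and (y of green1_mid in the frame of hub below -0.099 m or y of green1_mid in the frame of hub above -0.055 m) and (y of green2_mid in the frame of hub below -0.099 m or y of green2_mid in the frame of hub above -0.055 m) and (y of green3_mid in the frame of hub below -0.099 m or y of green3_mid in the frame of hub above -0.055 m))) and z of green1_mid in the frame of hub between 0.043 and 0.053 m and angle between each of green1_mid, green2_mid, green3_mid's own z axis and vertical below 0.08 rad and x of green1_mid in the frame of hub between 0.038 and 0.052 m and z of green2_mid in the frame of hub between 0.043 and 0.053 m and x of green2_mid in the frame of hub between 0.038 and 0.052 m and z of green3_mid in the frame of hub between 0.043 and 0.053 m and x of green3_mid in the frame of hub between 0.038 and 0.052 m and linear speed of each of red1, red2, red3, red4, green1, green2, green3 below 0.03 m/s and angle between returns's own z axis and vertical below 0.1 rad and height (world z) of returns below 0.01 m); the robot touches nothing.
It fails at once if a module is pulled off the rail while the main lever is on (value of joint main above 0.5 rad and ((z of red1_mid in the frame of hub above 0.06 m and x of red1_mid in the frame of hub between -0.1 and 0.14 m and y of red1_mid in the frame of hub between -0.22 and 0.22 m) or (z of red2_mid in the frame of hub above 0.06 m and x of red2_mid in the frame of hub between -0.1 and 0.14 m and y of red2_mid in the frame of hub between -0.22 and 0.22 m) or (z of red3_mid in the frame of hub above 0.06 m and x of red3_mid in the frame of hub between -0.1 and 0.14 m and y of red3_mid in the frame of hub between -0.22 and 0.22 m) or (z of red4_mid in the frame of hub above 0.06 m and x of red4_mid in the frame of hub between -0.1 and 0.14 m and y of red4_mid in the frame of hub between -0.22 and 0.22 m) or (z of green1_mid in the frame of hub above 0.06 m and x of green1_mid in the frame of hub between -0.1 and 0.14 m and y of green1_mid in the frame of hub between -0.22 and 0.22 m) or (z of green2_mid in the frame of hub above 0.06 m and x of green2_mid in the frame of hub between -0.1 and 0.14 m and y of green2_mid in the frame of hub between -0.22 and 0.22 m) or (z of green3_mid in the frame of hub above 0.06 m and x of green3_mid in the frame of hub between -0.1 and 0.14 m and y of green3_mid in the frame of hub between -0.22 and 0.22 m))).
It fails at once if the blue stock bin is moved by more than 50 mm (distance of stock_bin_mid from where it was at the start of the episode above 0.05 m).
Of red1, red2, red3, red4 only 3 to 4 are there at a start; the rules pass over those that are not, and their reading is None.
Of green1, green2, green3 only 2 to 3 are there at a start; the rules pass over those that are not, and their reading is None.
At some moment in a run one of returns may be knocked a few centimetres aside while the robot is not near it.
Once in a run the grip may slacken for a moment while it holds something.
It also fails if it takes over 210 s, if anything falls off the work surface, if the arm or the gripper's body presses on something with over 40 N, if the wrist force passes 120 N, or if a joint passes its speed limit or range.

## Working session

There is one attempt and no reset: what is moved stays moved. The work goes in short steps, Python scripts to look and compute and a tool call to move; the robot and the scene stay as the last step left them, time stands still between calls to the robot, and variables do not carry over. Pictures are saved under pics/ and viewed, at most 14 in all, crops included, and the job is handed in when it is done.

Besides the shell and the picture viewer there is one more tool, called after ">>>" as name([rows], argument=value, ...), one row to a line, values as JSON. carry_out: Moves the arm, as the interface text tells. Its arguments: {"type":"object","properties":{"rows":{"type":"array"},"grip":{"type":"number"}},"required":["rows"]}

```bash
mkdir -p pics; cat > h.py <<'E'
import numpy as np, cv2
from plant import telemetry, viewer, workorder
from scipy.spatial.transform import Rotation as R
def pose():
    o=telemetry.get_obs(); return np.array(o['tool_pos']), R.from_euler('xyz',o['orientation'],degrees=True).as_matrix()
def snap(n,f=None):
    p=pose(); im=viewer.snapshot(n); 
    if f: cv2.imwrite('pics/'+f+'.png',im[:,:,::-1])
    return im,p
def cam(n,p=None):
    c=viewer.camera_info(n); K=np.array(c['intrinsics'])
    if n=='wrist':
        T=np.eye(4);T[:3,3],T[:3,:3]=(p or pose()); return K,T@np.array(c['tool_from_camera'])
    return K,np.array(c['extrinsics'])
def ray(n,uv,z,p=None):
    K,T=cam(n,p); d=T[:3,:3]@np.linalg.solve(K,[uv[0],uv[1],1]); o=T[:3,3]; return o+d*(z-o[2])/d[2]
def proj(n,P,p=None):
    K,T=cam(n,p); q=(np.array(P)-T[:3,3])@T[:3,:3]; q=q@K.T; return q[...,:2]/q[...,2:]
E
python3 - <<'E'
from h import *
o=telemetry.get_obs(); print(o)
for n in('scene','side','wrist'):
    snap(n,n+'0'); K,T=cam(n); print(n,K.round(1).tolist(),T.round(3).tolist())
E
```

```text
{'clock': 0.0, 'joint_pos': array([ 1.65055653e+01,  2.05908952e+01,  6.34241069e-01, -2.08313526e-02,
       -7.01372081e+01, -1.65078388e+01]), 'qvel': array([-0.07623373,  0.01405992,  0.05906139, -0.03210735, -0.00581729,
       -0.13003036]), 'tau': array([-8.00930356e-04, -5.82726967e+01,  2.93058443e+01,  6.99745238e+00,
        6.93249181e-03, -2.06530804e-04]), 'tool_pos': array([ 6.74502966e-01, -4.03711054e-05,  2.25630111e-01]), 'orientation': array([ 1.79904442e+02, -7.89758716e-03, -9.00093608e+01]), 'force': array([ 0.51822572, -0.322611  ,  0.80501949]), 'moment': array([-0.01813801, -0.02237887, -0.00487239]), 'gripper_force': 0.0, 'opening': 0.08800764605794348}
scene [[518.2, 0.0, 321.2], [0.0, 518.2, 205.0], [0.0, 0.0, 1.0]] [[-0.7, 0.445, -0.558, 1.381], [0.714, 0.449, -0.537, 0.824], [0.012, -0.774, -0.633, 1.031], [0.0, 0.0, 0.0, 1.0]]
side [[452.0, 0.0, 316.5], [0.0, 452.0, 202.7], [0.0, 0.0, 1.0]] [[0.936, -0.171, 0.307, 0.214], [-0.351, -0.484, 0.801, -0.874], [0.011, -0.858, -0.513, 0.664], [0.0, 0.0, 0.0, 1.0]]
wrist [[299.9, 0.0, 321.9], [0.0, 299.9, 198.0], [0.0, 0.0, 1.0]] [[-1.0, 0.0, -0.001, 0.676], [0.0, 0.961, 0.276, -0.073], [0.001, 0.276, -0.961, 0.385], [0.0, 0.0, 0.0, 1.0]]
```

View pics/scene0.png

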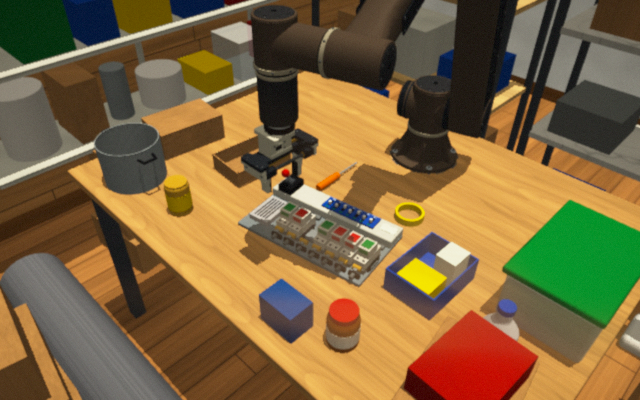

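View pics/side0.png

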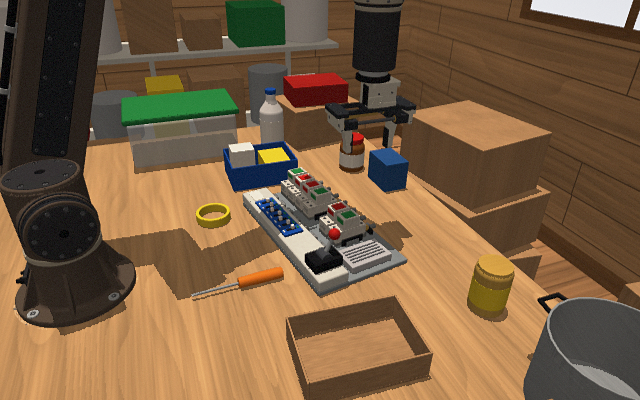

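View pics/wrist0.png

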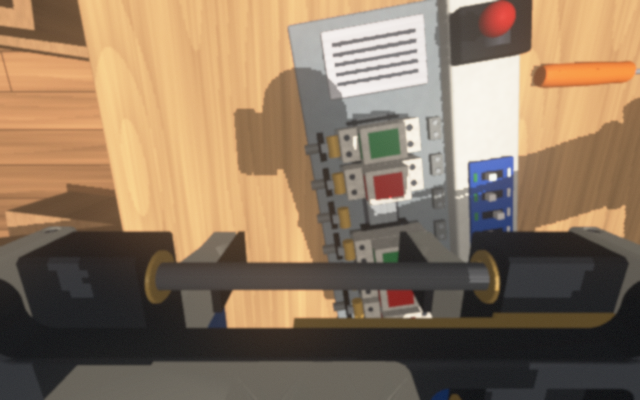

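Scene: hub in the centre around (320,230), returns box on its right beneath the gripper (255,150), blue bin on its left (430,275). Wrist: red ball at about (498,17), modules G, R, empty, G, R… from the right.

```bash
python3 - <<'E'
from h import *
a=cv2.imread('pics/scene0.png')[165:285,225:415]; b=cv2.imread('pics/side0.png')[160:300,230:420]
cv2.imwrite('pics/c1.png',cv2.resize(a,None,fx=4.2,fy=4.2,interpolation=cv2.INTER_CUBIC))
cv2.imwrite('pics/c2.png',cv2.resize(b,None,fx=4.2,fy=4.2,interpolation=cv2.INTER_CUBIC))
E
```

```text
(no output)
```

View pics/c1.png

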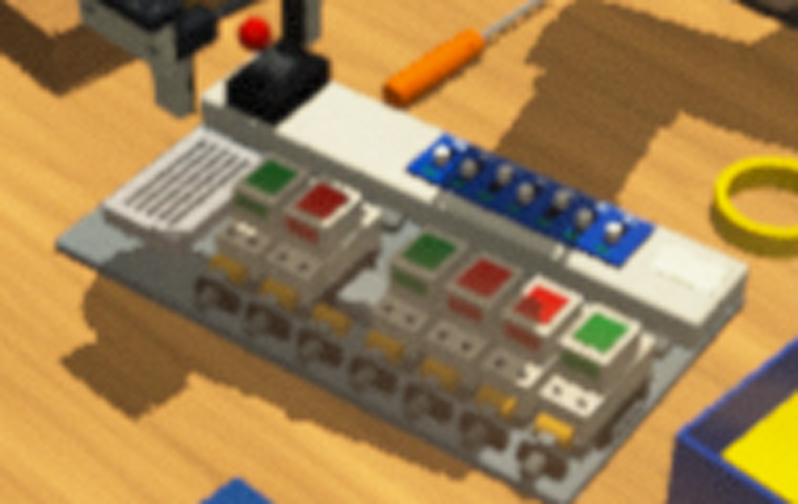

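View pics/c2.png

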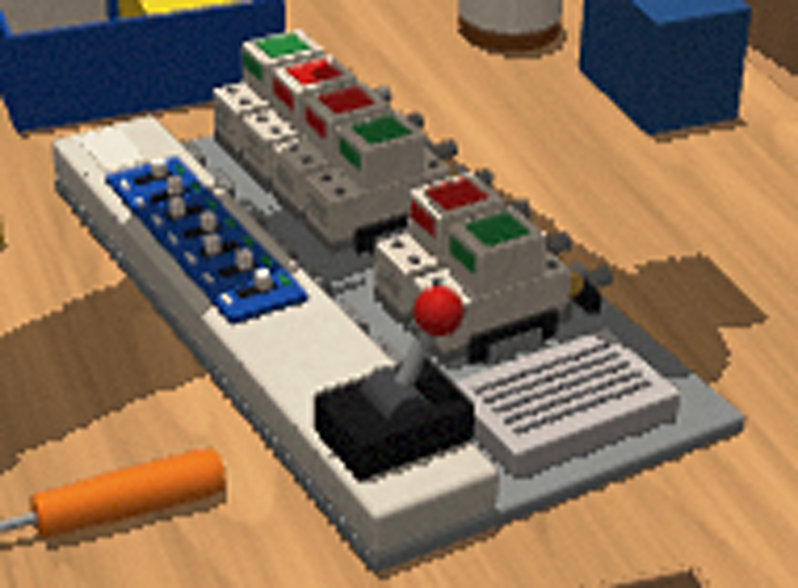

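```bash
python3 - <<'E'
from h import *
from scipy.optimize import least_squares
ys={1:.187,2:.143,3:.099,4:.055,6:-.033,7:-.077}
W=lambda n:[.045,ys[n],.082]
obs={'side':[(W(1),(285,46)),(W(2),(315,72)),(W(3),(348,99)),(W(4),(380,130)),(W(6),(458,193)),(W(7),(498,230)),((-.12,-.215,0),(380,572))],
'scene':[(W(7),(273,177)),(W(6),(323,202)),(W(4),(430,250)),(W(3),(484,277)),(W(2),(545,305)),(W(1),(600,333)),((.12,-.215,0.005),(58,245))]}
off={'side':(230,160),'scene':(225,165)}
def tf(q,P):
    c,s=np.cos(q[2]),np.sin(q[2]); P=np.array(P); return np.c_[q[0]+c*P[:,0]-s*P[:,1],q[1]+s*P[:,0]+c*P[:,1],P[:,2]]
def f(q,ns=('side','scene')):
    return np.concatenate([(proj(n,tf(q,[a for a,_ in obs[n]]))-np.array([b for _,b in obs[n]])/4.2-off[n]).ravel() for n in ns])
for ns in (('side','scene'),('side',),('scene',)):
    r=least_squares(f,[.6,0,0],args=(ns,)); print(ns,r.x.round(4),np.degrees(r.x[2]),r.fun.round(1).tolist())
r=least_squares(f,[.6,0,0]).x
# switches zoom: project knob rows for both states into side/scene crops
for n,k in(('side',4.2),('scene',4.2)):
    for i in range(7):
        print(n,i+1,[((proj(n,tf(r,[(-.085+v,.127-.024*i,.0565)]))[0]-off[n])*k).round().tolist() for v in(0,.01)])
    print(n,'ball',[((proj(n,tf(r,[(-.075+.055*np.sin(a),-.165,.062+.055*np.cos(a))]))[0]-off[n])*k).round().tolist() for a in(-.5,.5)])
print('w places',tf(r,[(.045,ys[k],.082) for k in ys]).round(3).tolist())
# returns box rims in side: top corners
for uv in ((286,321),(393,299),(430,348),(299,366)): print(ray('side',uv,.06).round(3))
E
```

```text
('side', 'scene') [0.5602 0.0286 0.1753] 10.04425669368101 [-1.3, -0.6, -0.9, -0.5, -0.7, -0.4, 0.0, -0.8, -0.3, -0.7, 0.2, -1.3, -1.5, 0.6, -1.4, 0.3, -0.9, 0.1, -0.7, 0.5, -0.2, 0.2, -0.9, -0.2, 0.1, -0.4, -1.4, 0.1]
('side',) [0.5611 0.0263 0.1756] 10.058276259425925 [-0.8, -0.3, -0.3, -0.2, -0.2, -0.0, 0.7, -0.5, 0.4, -0.3, 0.9, -0.9, -0.7, 1.3]
('scene',) [0.558  0.0302 0.1642] 9.407607593823032 [-0.4, 0.0, -0.0, -0.2, 0.0, 0.4, 0.5, 0.2, -0.4, -0.0, 0.5, -0.1, -0.3, -0.6]
side 1 [[144.0, 163.0], [158.0, 159.0]]
side 2 [[160.0, 180.0], [175.0, 176.0]]
side 3 [[177.0, 197.0], [192.0, 193.0]]
side 4 [[195.0, 215.0], [210.0, 211.0]]
side 5 [[213.0, 234.0], [228.0, 230.0]]
side 6 [[231.0, 253.0], [246.0, 249.0]]
side 7 [[250.0, 273.0], [266.0, 268.0]]
side ball [[357.0, 336.0], [446.0, 306.0]]
scene 1 [[618.0, 217.0], [611.0, 225.0]]
scene 2 [[588.0, 204.0], [581.0, 212.0]]
scene 3 [[559.0, 192.0], [551.0, 199.0]]
scene 4 [[529.0, 179.0], [522.0, 187.0]]
scene 5 [[501.0, 167.0], [493.0, 174.0]]
scene 6 [[472.0, 154.0], [465.0, 162.0]]
scene 7 [[444.0, 142.0], [437.0, 149.0]]
scene ball [[291.0, 2.0], [247.0, 36.0]]
w places [[0.572, 0.221, 0.082], [0.58, 0.177, 0.082], [0.587, 0.134, 0.082], [0.595, 0.091, 0.082], [0.61, 0.004, 0.082], [0.618, -0.039, 0.082]]
[ 0.377 -0.303  0.06 ]
[ 0.587 -0.319  0.06 ]
[ 0.588 -0.446  0.06 ]
[ 0.367 -0.405  0.06 ]
```

```bash
cat >> h.py <<'E'
HUB=[.5605,.0285,.1745]
def h2w(P,q=None):
    q=q or HUB; c,s=np.cos(q[2]),np.sin(q[2]); P=np.atleast_2d(P); return np.c_[q[0]+c*P[:,0]-s*P[:,1],q[1]+s*P[:,0]+c*P[:,1],P[:,2]]
def delta(P,yaw):  # world target TCP, tool yaw deg -> tool-frame shift and turn about tool z
    p,M=pose(); Mt=R.from_euler('xyz',[180,0,yaw],degrees=True).as_matrix()
    return (M.T@(np.array(P)-p)).round(4), R.from_matrix(M.T@Mt).as_rotvec().round(4)
E
python3 - <<'E'
from h import *
print('pred G7,R6,ball',proj('wrist',h2w([(.045,-.077,.082),(.045,-.033,.082),(-.049,-.165,.110)])).round(1).tolist(), 'seen 384,143 388,186 498,17')
for u,z in(((384,143),.082),((388,186),.082),((498,17),.11)): print(ray('wrist',u,z).round(4))
print(h2w([(.045,-.077,.082),(.045,-.033,.082),(-.049,-.165,.110)]).round(4))
print(delta(h2w([-.049,-.165,.19])[0],-80), h2w([-.049,-.165,.19]))
E
```

```text
pred G7,R6,ball [[378.9, 146.9], [384.1, 188.9], [486.4, 23.8]] seen 384,143 388,186 498,17
[ 0.6133 -0.0434  0.082 ]
[0.6067 0.0007 0.082 ]
[ 0.5322 -0.1474  0.11  ]
[[ 0.6182 -0.0395  0.082 ]
 [ 0.6105  0.0038  0.082 ]
 [ 0.5409 -0.1425  0.11  ]]
(array([0.1425, 0.1337, 0.036 ]), array([ 0.0013, -0.    , -0.1746])) [[ 0.54089074 -0.14250139  0.19      ]]
```

>>> carry_out([
  [0.036,0.034,0.005,0,0,-0.044],
  [0.073,0.069,0.01,0,0,-0.087],
  [0.109,0.103,0.01,0,0,-0.131],
  [0.145,0.137,0.01,0,0,-0.1746],
  [0.145,0.137,0.01,0,0,-0.1746],
  [0.145,0.137,0.01,0,0,-0.1746],
], grip=0.4)

```text
clock: 0.9
tool_pos: [0.5381, -0.1451, 0.2167]
orientation: [-180.0, -0.0, -80.0]
force: [-0.9, -0.5, -0.0]
opening: 0.0616
gripper_force: 0.0
```

```bash
python3 - <<'E'
from h import *
im,p=snap('wrist','w1'); s,_=snap('side','s1'); c,_=snap('scene','sc1'); print(p[0])
def blob(im,n):
    h=cv2.cvtColor(im,cv2.COLOR_RGB2HSV); m=((h[...,0]<6)|(h[...,0]>174))&(h[...,1]>200)&(h[...,2]>90)
    k,_,st,ce=cv2.connectedComponentsWithStats(m.astype(np.uint8)); print(n,[(st[i,4],ce[i].round(1).tolist()) for i in range(1,k) if st[i,4]>15])
blob(im,'w');blob(s,'side')
cv2.imwrite('pics/j.png',np.hstack([im[...,::-1][:, :],cv2.resize(c[60:260,180:440],(520,400))[...,::-1]])[:, 0:1160:1] if 0 else cv2.resize(np.hstack([im,cv2.resize(c[60:260,180:440],(520,400))])[...,::-1],(800,276),interpolation=cv2.INTER_AREA))
E
```

```text
[ 0.53811613 -0.14514311  0.21674125]
w []
side [(np.int32(338), [301.5, 81.1]), (np.int32(24), [303.1, 177.3]), (np.int32(30), [310.8, 183.9]), (np.int32(52), [338.0, 206.0]), (np.int32(16), [329.9, 211.6]), (np.int32(89), [333.7, 233.3])]
```

View pics/j.png

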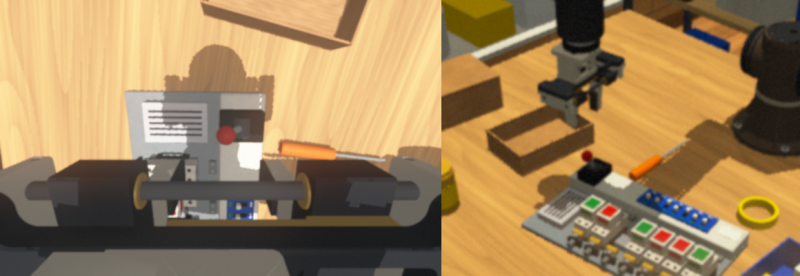

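```bash
python3 - <<'E'
from h import *
HUB2=[.5565,.0255,.1745]
print('ball',ray('wrist',(327.7,195.7),.11).round(4),'exp',h2w([-.049,-.165,.11],HUB2).round(4))
print('side ball',ray('side',(333.7,233.3),.11).round(4))
print('corners pred',proj('wrist',h2w([(.12,-.215,.008),(-.115,-.215,.04)],HUB2)).round(1).tolist(),'old',proj('wrist',h2w([(.12,-.215,.008),(-.115,-.215,.04)])).round(1).tolist(),'seen 182.6,132 / 382.8,132')
im=cv2.imread('pics/w1.png'); sc=cv2.imread('pics/sc1.png')
a=cv2.resize(im[:250,100:500],(800,500)); cv2.imwrite('pics/w1c.png',a)
E
```

```text
ball [ 0.5343 -0.1446  0.11  ] exp [[ 0.5369 -0.1455  0.11  ]]
side ball [ 0.5354 -0.1418  0.11  ]
corners pred [[183.2, 131.4], [384.8, 133.4]] old [[179.7, 133.4], [380.6, 135.5]] seen 182.6,132 / 382.8,132
```

View pics/w1c.png

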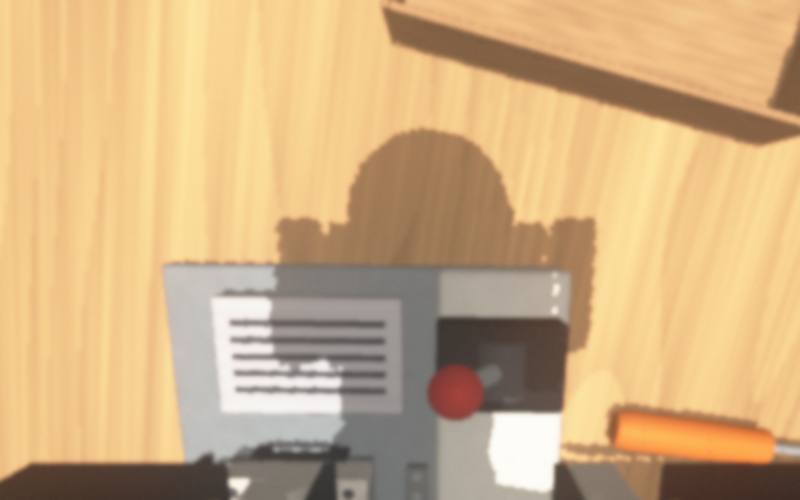

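>>> carry_out([
  [0,0.0025,0.05,0,0,0],
  [0,0.0025,0.1,0,0,0],
  [0,0.0025,0.122,0,0,0],
  [0,0.018,0.122,0,0,0],
  [0,0.033,0.122,0,0,0],
  [0,0.048,0.122,0,0,0],
  [0,0.062,0.122,0,0,0],
  [0,0.072,0.122,0,0,0],
])

```text
clock: 2.05
tool_pos: [0.466, -0.1577, 0.095]
orientation: [-180.0, 0.0, -80.0]
force: [1.8, -0.1, -1.0]
opening: 0.0616
gripper_force: 0.9
```

>>> carry_out([
  [0,0,0,0,0,0],
  [0,-0.01,-0.03,0,0,0],
  [0,-0.01,-0.08,0,0,0],
  [-0.06,-0.01,-0.125,0,0,0],
  [-0.11,-0.01,-0.125,0,0,0],
  [-0.16,-0.01,-0.125,0,0,0],
  [-0.16,-0.01,-0.125,0,0,0],
])

```text
clock: 2.92
tool_pos: [0.4485, 0.0043, 0.2197]
orientation: [180.0, 0.0, -79.7]
force: [0.4, 0.2, -0.2]
opening: 0.0614
gripper_force: 0.0
```

```bash
sed -i 's/^HUB=.*/HUB=[.557,.026,.1745]/' h.py; python3 - <<'E'
from h import *
im,p=snap('wrist','w2'); s,_=snap('side','s2'); print(p[0])
print('ball side off/on',proj('side',h2w([(-.101,-.165,.11),(-.049,-.165,.11)])))
b=s[140:300,230:420]
cv2.imwrite('pics/j2.png',cv2.resize(np.hstack([cv2.resize(im[:250],(640,250)),cv2.resize(b,(297,250))])[...,::-1],(800,213+0)))
cv2.imwrite('pics/j2.png',np.vstack([cv2.resize(im[:260,80:560],(600,325)),cv2.resize(b,(300,252))[:, :].repeat(1,0) if 0 else cv2.copyMakeBorder(cv2.resize(b,(320,270)),0,0,0,280,cv2.BORDER_CONSTANT)])[...,::-1])
E
```

```text
[0.44852975 0.00427716 0.21972912]
ball side off/on [[314.14115171 240.97132959]
 [335.10778256 233.91977438]]
```

View pics/j2.png

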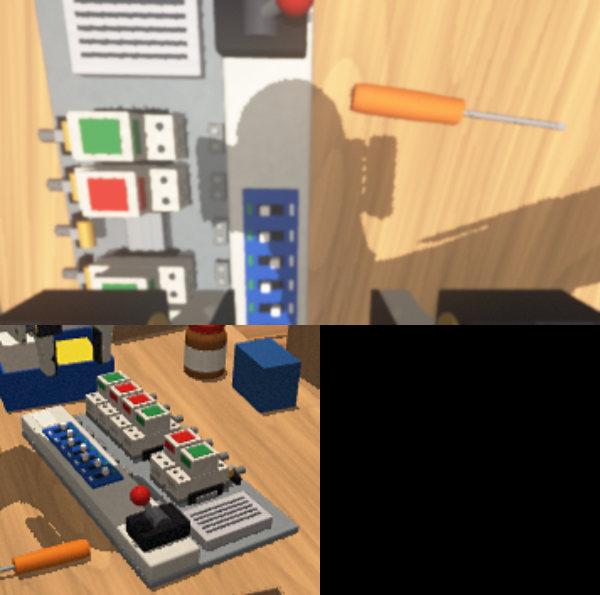

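Lever is off; knobs 7,6,4 on, 5,3 off; from the side view 1 and 2 on. So knobs 6 and 2 must go off.

```bash
python3 - <<'E'
from h import *
print(proj('wrist',h2w([(-.075,-.017,.0565),(-.075,.007,.0565),(-.085,.031,.0565),(.045,-.077,.082),(.045,-.033,.082)])).round(1).tolist())
print([ (a/1.25+80,b/1.25) for a,b in((263,211),(264,237),(275,263),(101,137),(107,195))])
for k,P in dict(sw6=(-.075,.007,.049),sw2=(-.075,.103,.049)).items(): print(k,h2w(P),delta(h2w(P)[0],-80))
E
```

```text
[[290.0, 170.4], [290.6, 191.7], [300.0, 212.3], [159.2, 112.9], [165.8, 159.1]]
[(290.4, 168.8), (291.2, 189.6), (300.0, 210.4), (160.8, 109.6), (165.6, 156.0)]
sw6 [[0.48192368 0.01987251 0.049     ]] (array([-0.0117, -0.0359,  0.1703]), array([ 0.001 , -0.0003,  0.0019]))
sw2 [[0.46525657 0.11441461 0.049     ]] (array([-0.1077, -0.036 ,  0.1703]), array([ 0.001 , -0.0003,  0.0019]))
```

>>> carry_out([
  [-0.0105,-0.036,0.05,0,0,0],
  [-0.0105,-0.036,0.1,0,0,0],
  [-0.0105,-0.036,0.15,0,0,0],
  [-0.0105,-0.036,0.1705,0,0,0],
  [-0.0105,-0.036,0.1705,0,0,0],
  [-0.0105,-0.025,0.1705,0,0,0],
  [-0.0105,-0.0145,0.1705,0,0,0],
  [-0.0105,-0.0145,0.1705,0,0,0],
], grip=-0.32)

```text
clock: 4.03
tool_pos: [0.4609, 0.0142, 0.0494]
orientation: [-180.0, 0.0, -80.0]
force: [-0.8, 0.3, -0.3]
opening: 0.0296
gripper_force: 0.0
```

>>> carry_out([
  [0,-0.007,0,0,0,0],
  [0,-0.021,-0.03,0,0,0],
  [-0.048,-0.0215,-0.04,0,0,0],
  [-0.096,-0.0215,-0.04,0,0,0],
  [-0.096,-0.0215,-0.04,0,0,0],
  [-0.096,-0.0215,0,0,0,0],
  [-0.096,-0.01,0,0,0,0],
  [-0.096,0,0,0,0,0],
])

```text
clock: 5.03
tool_pos: [0.4446, 0.1087, 0.0489]
orientation: [180.0, -0.0, -80.0]
force: [6.7, -0.9, -5.1]
opening: 0.0298
gripper_force: 7.2
```

>>> carry_out([
  [0,0,0,0,0,0],
  [0,-0.007,0,0,0,0],
  [0,-0.007,-0.05,0,0,0],
  [0,-0.06,-0.1,0,0,0],
  [-0.05,-0.1,-0.13,0,0,0],
  [-0.1,-0.1,-0.13,0,0,0],
  [-0.1,-0.1,-0.13,0,0,0],
], grip=0.4)

```text
clock: 5.9
tool_pos: [0.527, 0.2283, 0.1797]
orientation: [-179.9, 0.0, -79.8]
force: [0.0, -0.3, -0.9]
opening: 0.0613
gripper_force: 0.0
```

```bash
sed -i 's/^HUB=.*/HUB=[.557,.0245,.1745]/' h.py; python3 - <<'E'
from h import *
im,p=snap('wrist','w3'); s,_=snap('side'); c,_=snap('scene'); print(p[0])
a=cv2.resize(im[:260,80:560],(600,325)); b=cv2.resize(s[280:400,260:460],(400,240)); d=cv2.resize(c[110:210,190:350],(384,240))
cv2.imwrite('pics/j3.png',np.vstack([cv2.copyMakeBorder(a,0,0,0,184,cv2.BORDER_CONSTANT),np.hstack([b,d])])[...,::-1])
print(proj('wrist',h2w([(-.075,.127,.0565),(-.085,.103,.0565),(-.085,.079,.0565),(-.075,.055,.0565),(.045,.143,.082),(.045,.099,.082)]))*1.25-[100,0])
E
```

```text
[0.52695689 0.22833595 0.17967211]
[[413.44260273 136.99090828]
 [430.48649761 101.35222726]
 [433.8010849   63.87139177]
 [422.29707113  24.39698492]
 [242.19621909 161.68805715]
 [239.14786676  90.50938842]]
```

View pics/j3.png

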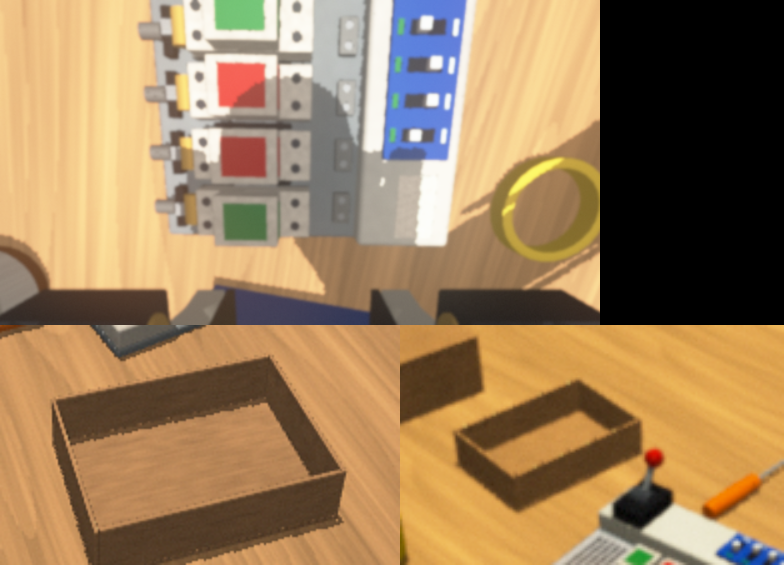

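Knobs 2,3 off and 1,4 on as wanted; red windows 2 at (243,156), 3 at (241,85) in the crop; the box is whole and unobstructed in both fixed cameras.

```bash
cat >> h.py <<'E'
from scipy.optimize import least_squares
def fitbox(side,scene): # px order: (-x,+y),(+x,+y),(+x,-y),(-x,-y) of box top rim outer
    C=np.array([(-.11,.075,.06),(.11,.075,.06),(.11,-.075,.06),(-.11,-.075,.06)])
    f=lambda q:np.concatenate([(proj(n,h2w(C,list(q)))-np.array(o)).ravel() for n,o in(('side',side),('scene',scene)) if o is not None])
    r=least_squares(f,[.48,-.37,-.1]); print('box',r.x.round(4),r.fun.round(1).tolist()); return list(r.x)
E
python3 - <<'E'
from h import *
q=fitbox([(286,318.5),(395,296),(432.5,353.5),(309,382.5)],[(290.4,150.4),(263.8,133.8),(214.2,155),(239.2,175)])
for n,p in dict(r2=(.045,.142),r3=(.045,.098),r6=(.045,-.0345)).items(): print(n,h2w((*p,.056))[0].round(4),delta(h2w((*p,.056))[0],-80))
for p in((-.05,.035),(-.05,-.035),(.05,0)): print(h2w((*p,.05),q))
E
```

```text
box [ 0.4825 -0.3739  0.0093] [-3.3, 1.9, -5.2, -4.5, 0.6, -5.5, 2.8, 4.9, -0.5, -4.3, -24.0, 38.8, -2.9, -0.8, 21.9, -45.0]
r2 [0.5767 0.1722 0.056 ] (array([ 0.0604, -0.0412,  0.1227]), array([ 0.0011, -0.0005,  0.0002]))
r3 [0.5843 0.1288 0.056 ] (array([ 0.1044, -0.0412,  0.1227]), array([ 0.0011, -0.0005,  0.0002]))
r6 [ 0.6073 -0.0017  0.056 ] (array([ 0.2369, -0.0411,  0.1228]), array([ 0.0011, -0.0005,  0.0002]))
[[ 0.43222072 -0.33934932  0.05      ]]
[[ 0.43286835 -0.40934632  0.05      ]]
[[ 0.53254025 -0.37342264  0.05      ]]
```

>>> carry_out([
  [0.03,-0.021,0.03,0,0,0],
  [0.0605,-0.041,0.06,0,0,0],
  [0.0605,-0.041,0.09,0,0,0],
  [0.0605,-0.041,0.115,0,0,0],
  [0.0605,-0.041,0.1227,0,0,0],
  [0.0605,-0.041,0.1227,0,0,0],
])

```text
clock: 6.8
tool_pos: [0.5769, 0.1719, 0.0564]
orientation: [180.0, -0.0, -80.0]
force: [0.7, 0.2, 0.5]
opening: 0.0613
gripper_force: 0.0
```

>>> carry_out([
  [0,0,0,0,0,0],
  [0,0,0,0,0,0],
  [0,0,0,0,0,0],
  [0,0,0,0,0,0],
], grip=-1)

```text
clock: 7.3
tool_pos: [0.5773, 0.1729, 0.0574]
orientation: [-179.9, 0.0, -80.0]
force: [-2.4, -0.3, 6.7]
opening: 0.0453
gripper_force: 29.9
```

```bash
python3 - <<'E'
from h import *
q=fitbox([(286,318.5),(395,296),(432.5,353.5),(309,382.5)],[(290.4,150.4),(239.2,175),(214.2,155),(263.8,133.8)])
for p in((-.05,.035),(-.05,-.035),(.05,0)): print(h2w((*p,.05),q))
E
```

```text
box [ 0.484  -0.3731 -0.0634] [-0.9, -2.3, -0.3, -2.9, 0.8, -1.7, -1.4, 1.0, -0.3, -2.5, -2.5, -2.5, -3.1, -2.2, -0.3, -3.2]
[[ 0.4363501  -0.33500834  0.05      ]]
[[ 0.43191628 -0.40486778  0.05      ]]
[[ 0.53393239 -0.37627209  0.05      ]]
```

>>> carry_out([
  [0,0,-0.006,0,0,0],
  [0,0,-0.02,0,0,0],
  [0,0,-0.06,0,0,0],
  [0,0,-0.11,0,0,0],
  [0,0,-0.155,0,0,0],
  [0.03,0.014,-0.16,0,0,0.03],
  [0.075,0.035,-0.16,0,0,0.06],
  [0.12,0.057,-0.16,0,0,0.09],
])

```text
clock: 8.3
tool_pos: [0.5411, 0.0434, 0.2175]
orientation: [-179.9, 0.0, -85.2]
force: [0.3, -0.3, -2.0]
opening: 0.0447
gripper_force: 29.9
```

```bash
python3 - <<'E'
from h import *
print(delta((.436,-.335,.21),-93.6)); snap('side','s4'); snap('scene','sc4')
E
```

```text
(array([0.3682, 0.1366, 0.0073]), array([-0.0011,  0.0003,  0.1473]))
```

>>> carry_out([
  [0.046,0.017,0,0,0,0.018],
  [0.092,0.034,0,0,0,0.037],
  [0.138,0.051,0,0,0,0.055],
  [0.184,0.068,0,0,0,0.073],
  [0.23,0.085,0,0,0,0.092],
  [0.276,0.102,0,0,0,0.11],
  [0.322,0.12,0,0,0,0.128],
  [0.3682,0.1366,0.007,0,0,0.1473],
])

```text
clock: 9.4
tool_pos: [0.4366, -0.3355, 0.211]
orientation: [-179.9, -0.1, -93.6]
force: [0.2, 0.3, -3.7]
opening: 0.0449
gripper_force: 29.9
```

```bash
python3 - <<'E'
from h import *
s,_=snap('side'); c,_=snap('scene'); im,p=snap('wrist')
a=cv2.resize(s[260:400,240:480],(480,280)); b=cv2.resize(c[110:210,190:350],(320,200)); 
cv2.imwrite('pics/j5.png',np.vstack([np.hstack([a,cv2.copyMakeBorder(b,0,80,0,0,cv2.BORDER_CONSTANT)]),cv2.copyMakeBorder(cv2.resize(im,(480,300)),0,0,0,320,cv2.BORDER_CONSTANT)])[...,::-1])
print(delta((.436,-.335,.05),-93.6), telemetry.get_obs()['opening'])
q=[.484,-.3731,-.0634]; C=[(-.11,.075,.06),(.11,.075,.06),(.11,-.075,.06),(-.11,-.075,.06)]
print((proj('side',h2w(C,q))-[240,260])*2,(proj('scene',h2w(C,q))-[190,110])*2+[480,0])
E
```

```text
(array([-0.0007, -0.0004,  0.1595]), array([ 0.0006,  0.    , -0.0033])) 0.04444644427945657
[[ 90.06881213 112.32869005]
 [309.34420795  66.27010897]
 [386.55187533 183.51657495]
 [135.19621358 246.96649637]] [[680.12114679  75.7249535 ]
 [573.49692223 124.9982561 ]
 [522.20948992  85.68469496]
 [627.0946529   41.1166174 ]]
```

View pics/j5.png

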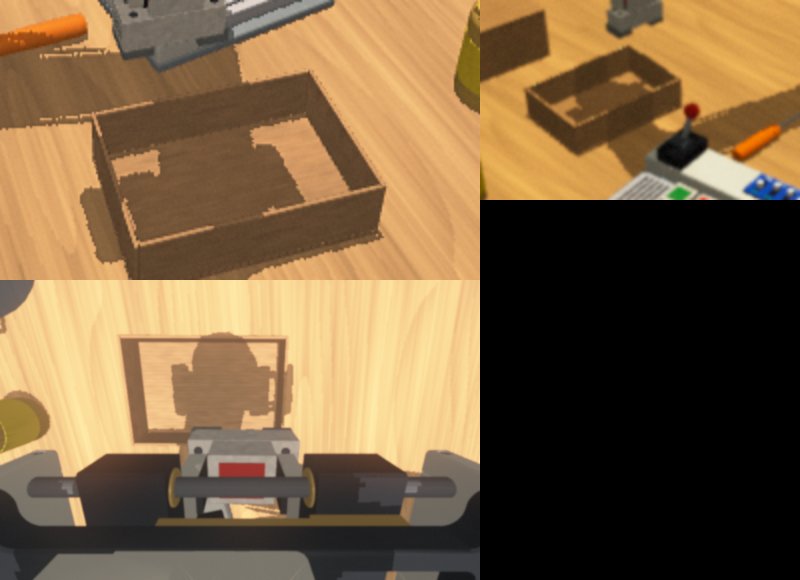

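Module held level above the box; box rim corners in the wrist picture at (160,76), (381,76), (177,215).

```bash
python3 - <<'E'
from h import *
for u in((160,76),(381,76),(177,215)): print(ray('wrist',u,.06).round(4))
q=[.484,-.3731,-.0634]; C=[(.11,-.075,.06),(-.11,-.075,.06),(.11,.075,.06)]
print(h2w(C,q).round(4))
E
```

```text
[ 0.584  -0.4519  0.06  ]
[ 0.3728 -0.4379  0.06  ]
[ 0.5958 -0.3116  0.06  ]
[[ 0.589  -0.4549  0.06  ]
 [ 0.3695 -0.441   0.06  ]
 [ 0.5985 -0.3052  0.06  ]]
```

>>> carry_out([
  [0,0,0.05,0,0,0],
  [0,0,0.1,0,0,0],
  [0,0,0.14,0,0,0],
  [0,0,0.157,0,0,0],
  [0,0,0.161,0,0,0],
  [0,0,0.161,0,0,0],
])

```text
clock: 10.3
tool_pos: [0.4375, -0.3337, 0.0492]
orientation: [-179.9, -0.0, -93.5]
force: [-0.2, -0.5, -2.1]
opening: 0.0447
gripper_force: 29.9
```

>>> carry_out([
  [0,0,0,0,0,0],
  [0,0,0,0,0,0],
  [0,0,0,0,0,0],
  [0,0,-0.03,0,0,0],
  [0,0,-0.08,0,0,0],
  [0,0,-0.13,0,0,0],
  [0,0,-0.15,0,0,0],
], grip=0.4)

```text
clock: 11.18
tool_pos: [0.4378, -0.3346, 0.2022]
orientation: [-179.7, -0.1, -93.6]
force: [0.3, 0.1, -1.2]
opening: 0.061
gripper_force: 0.0
```

```bash
python3 - <<'E'
from h import *
print(delta((*h2w((.045,.098,0))[0][:2],.19),-80),delta(h2w((.045,.098,.056))[0],-80))
E
```

```text
(array([-0.4717, -0.1172,  0.0119]), array([-0.0048, -0.0025, -0.237 ])) (array([-0.472 , -0.1165,  0.1459]), array([-0.0048, -0.0025, -0.237 ]))
```

>>> carry_out([
  [-0.059,-0.0145,0,0,0,-0.03],
  [-0.118,-0.029,0,0,0,-0.06],
  [-0.177,-0.044,0,0,0,-0.09],
  [-0.236,-0.0585,0,0,0,-0.12],
  [-0.295,-0.073,0,0,0,-0.15],
  [-0.354,-0.088,0,0,0,-0.18],
  [-0.413,-0.1025,0,0,0,-0.21],
  [-0.466,-0.117,0,0,0,-0.237],
])

```text
clock: 12.18
tool_pos: [0.583, 0.126, 0.1988]
orientation: [-180.0, 0.0, -79.9]
force: [0.4, -0.3, 0.8]
opening: 0.0615
gripper_force: 0.0
```

```bash
python3 - <<'E'
from h import *
s,_=snap('side'); c,_=snap('scene'); im,p=snap('wrist')
a=cv2.resize(s[160:400,230:480],(500,480)); b=cv2.resize(c[110:210,190:350],(300,188)); 
cv2.imwrite('pics/j6.png',np.hstack([a,np.vstack([b,cv2.resize(im,(300,188)),np.zeros((104,300,3),np.uint8)])])[...,::-1])
print(p[0],delta(h2w((.045,.098,.056))[0],-80))
E
```

```text
[0.58402609 0.12817673 0.19802718] (array([-0.0024, -0.0018,  0.1419]), array([ 0.0004, -0.0001,  0.0029]))
```

View pics/j6.png

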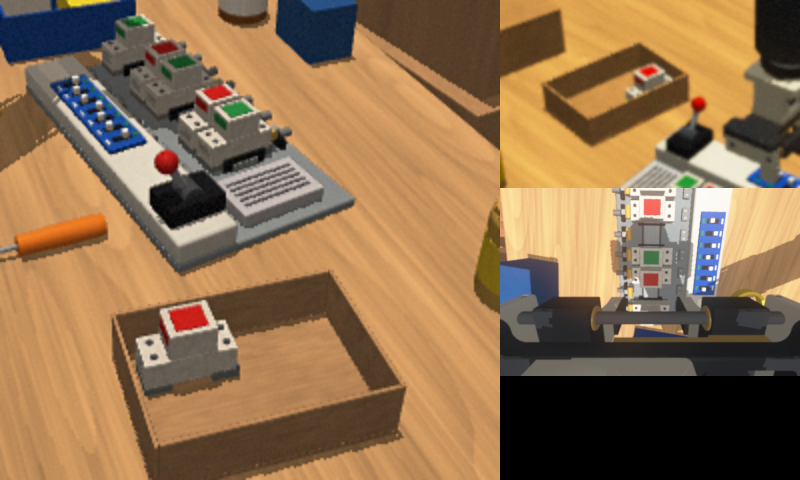

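Red2 stands upright in the box's near left corner, box unmoved. Next red3.

>>> carry_out([
  [-0.002,-0.002,0.05,0,0,0.003],
  [-0.002,-0.002,0.1,0,0,0.003],
  [-0.002,-0.002,0.13,0,0,0.003],
  [-0.002,-0.002,0.141,0,0,0.003],
  [-0.002,-0.002,0.1415,0,0,0.003],
])

```text
clock: 12.95
tool_pos: [0.5843, 0.1256, 0.0571]
orientation: [180.0, -0.0, -80.2]
force: [0.3, -0.8, 1.2]
opening: 0.0614
gripper_force: 0.0
```

>>> carry_out([
  [0,0,0,0,0,0],
  [0,0,0,0,0,0],
  [0,0,0,0,0,0],
  [0,0,0,0,0,0],
], grip=-1)

```text
clock: 13.45
tool_pos: [0.5849, 0.1264, 0.0582]
orientation: [-179.9, 0.0, -80.2]
force: [-0.6, -0.1, 7.1]
opening: 0.0447
gripper_force: 30.0
```

>>> carry_out([
  [0,0,-0.006,0,0,0],
  [0,0,-0.02,0,0,0],
  [0,0,-0.06,0,0,0],
  [0,0,-0.11,0,0,0],
  [0,0,-0.155,0,0,0],
  [0.03,0.014,-0.16,0,0,0.03],
  [0.075,0.035,-0.16,0,0,0.06],
  [0.12,0.057,-0.16,0,0,0.09],
])

```text
clock: 14.45
tool_pos: [0.548, -0.0029, 0.2182]
orientation: [-179.9, 0.0, -85.3]
force: [-0.1, -1.3, -1.1]
opening: 0.0448
gripper_force: 30.0
```

```bash
python3 - <<'E'
from h import *
q=[.483,-.374,-.0634]
print(h2w((-.048,-.037,.21),q),delta(h2w((-.048,-.037,.21),q)[0],-93.6))
E
```

```text
[[ 0.43275221 -0.4078845   0.21      ]] (array([0.3943, 0.1478, 0.0079]), array([-0.0013,  0.0002,  0.1442]))
```

>>> carry_out([
  [0.049,0.0185,0,0,0,0.018],
  [0.099,0.037,0,0,0,0.036],
  [0.148,0.055,0,0,0,0.054],
  [0.197,0.074,0,0,0,0.072],
  [0.246,0.092,0,0,0,0.09],
  [0.296,0.111,0,0,0,0.108],
  [0.345,0.129,0,0,0,0.126],
  [0.3943,0.1478,0.007,0,0,0.144],
])

```text
clock: 15.45
tool_pos: [0.4329, -0.4087, 0.2117]
orientation: [-179.9, -0.1, -93.6]
force: [1.3, 0.4, -2.0]
opening: 0.0451
gripper_force: 30.0
```

```bash
python3 - <<'E'
from h import *
s,_=snap('side','s7'); c,_=snap('scene','sc7'); print(delta((.4328,-.4079,.05),-93.6))
# box shift test against first pictures, lower part of box in side view
a=cv2.cvtColor(cv2.imread('pics/s4.png'),6).astype(np.float32); b=cv2.cvtColor(s[...,::-1],6).astype(np.float32)
# right/far corner and near wall patches
for (x,y,w,h) in((380,280,60,90),(290,350,120,48)):
    r=cv2.matchTemplate(b[max(y-20,0):min(y+h+20,400),x-25:x+w+25],a[y:y+h,x:x+w],cv2.TM_CCOEFF_NORMED); _,m,_,l=cv2.minMaxLoc(r); print(m,l[0]-25,l[1]-min(20,y))
E
```

```text
(array([-0.0027, -0.0018,  0.1597]), array([ 0.0013, -0.0003, -0.0044]))
0.9189981818199158 0 0
0.6512212157249451 0 0
```

>>> carry_out([
  [0,0,0.05,0,0,0],
  [0,0,0.1,0,0,0],
  [0,0,0.14,0,0,0],
  [0,0,0.157,0,0,0],
  [0,0,0.16,0,0,0],
  [0,0,0.16,0,0,0],
])

```text
clock: 16.3
tool_pos: [0.4343, -0.4073, 0.0514]
orientation: [-179.9, -0.1, -93.6]
force: [0.2, -0.7, -1.7]
opening: 0.0447
gripper_force: 30.0
```

>>> carry_out([
  [0,0,0,0,0,0],
  [0,0,0,0,0,0],
  [0,0,0,0,0,0],
  [0,0,-0.03,0,0,0],
  [0,0,-0.08,0,0,0],
  [0,0,-0.13,0,0,0],
  [0,0,-0.15,0,0,0],
], grip=0.4)

```text
clock: 17.18
tool_pos: [0.4343, -0.4077, 0.2038]
orientation: [-179.7, -0.1, -93.6]
force: [-0.1, -0.2, -0.4]
opening: 0.0614
gripper_force: 0.0
```

```bash
python3 - <<'E'
from h import *
print(delta((*h2w((.045,-.0335,0))[0][:2],.19),-80))
E
```

```text
(array([-0.417 , -0.1471,  0.0134]), array([-0.0043, -0.0031, -0.2369]))
```

>>> carry_out([
  [-0.052,-0.0184,0,0,0,-0.03],
  [-0.104,-0.037,0,0,0,-0.06],
  [-0.156,-0.055,0,0,0,-0.09],
  [-0.208,-0.0735,0,0,0,-0.12],
  [-0.26,-0.092,0,0,0,-0.15],
  [-0.313,-0.11,0,0,0,-0.18],
  [-0.365,-0.129,0,0,0,-0.21],
  [-0.417,-0.147,0.01,0,0,-0.237],
])

```text
clock: 18.18
tool_pos: [0.6071, 0.0021, 0.1909]
orientation: [-179.9, -0.0, -79.9]
force: [0.2, -0.3, 0.3]
opening: 0.0614
gripper_force: 0.0
```

```bash
python3 - <<'E'
from h import *
s,_=snap('side','s8'); im,p=snap('wrist')
cv2.imwrite('pics/j8.png',np.vstack([cv2.resize(s[160:400,230:480],(400,384)),cv2.resize(im[:220,100:540],(400,200))])[...,::-1])
print(p[0],delta(h2w((.045,-.0335,.0565))[0],-80))
E
```

```text
[0.60878816 0.00669894 0.18865224] (array([0.0049, 0.0009, 0.1322]), array([0.0006, 0.0003, 0.0042]))
```

View pics/j8.png

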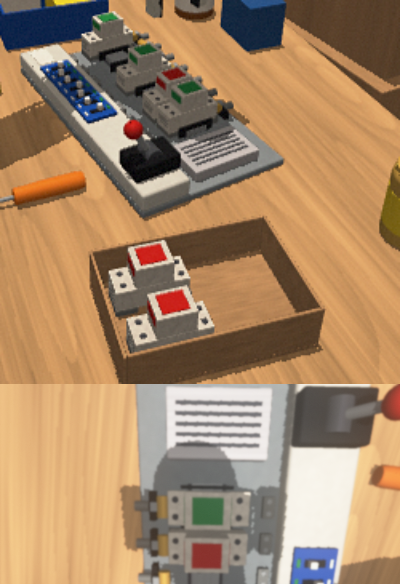

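>>> carry_out([
  [0.001,0,0,0,0,0],
  [0.001,0,0.05,0,0,0],
  [0.001,0,0.1,0,0,0],
  [0.001,0,0.125,0,0,0],
  [0.001,0,0.134,0,0,0],
  [0.001,0,0.134,0,0,0],
])

```text
clock: 19.02
tool_pos: [0.6064, -0.0016, 0.0564]
orientation: [-180.0, -0.0, -80.1]
force: [-0.4, -0.1, 0.3]
opening: 0.0617
gripper_force: 0.0
```

>>> carry_out([
  [0,0,0,0,0,0],
  [0,0,0,0,0,0],
  [0,0,0,0,0,0],
  [0,0,0,0,0,0],
], grip=-1)

```text
clock: 19.52
tool_pos: [0.6063, -0.0009, 0.057]
orientation: [-180.0, -0.0, -80.0]
force: [-3.4, 0.2, 6.8]
opening: 0.0449
gripper_force: 30.0
```

>>> carry_out([
  [0,0,-0.006,0,0,0],
  [0,0,-0.02,0,0,0],
  [0,0,-0.06,0,0,0],
  [0,0,-0.11,0,0,0],
  [0,0,-0.155,0,0,0],
  [0,0,-0.16,0,0,0],
])

```text
clock: 20.27
tool_pos: [0.6089, -0.0005, 0.2216]
orientation: [-179.5, -0.0, -80.0]
force: [0.6, 0.1, -2.8]
opening: 0.0449
gripper_force: 30.0
```

```bash
python3 - <<'E'
from h import *
q=[.483,-.374,-.0634]; P=h2w((.05,0,.21),q)[0]
snap('side','s9');print(P,delta(P,-93.6))
E
```

```text
[ 0.53289954 -0.37716788  0.21      ] (array([0.3579, 0.1393, 0.0087]), array([-0.0064,  0.0011,  0.2375]))
```

>>> carry_out([
  [0.045,0.0174,0,0,0,0.03],
  [0.09,0.035,0,0,0,0.06],
  [0.135,0.052,0,0,0,0.09],
  [0.18,0.07,0,0,0,0.12],
  [0.225,0.087,0,0,0,0.15],
  [0.27,0.104,0,0,0,0.18],
  [0.315,0.122,0,0,0,0.21],
  [0.358,0.1395,0.007,0,0,0.2375],
])

```text
clock: 21.32
tool_pos: [0.5304, -0.3791, 0.2082]
orientation: [180.0, 0.0, -93.7]
force: [1.2, 0.7, -2.5]
opening: 0.0451
gripper_force: 30.0
```

```bash
python3 - <<'E'
from h import *
s,_=snap('side','s10'); print(delta((.533,-.3772,.05),-93.6))
a=cv2.cvtColor(cv2.imread('pics/s8.png'),6).astype(np.float32); b=cv2.cvtColor(s[...,::-1],6).astype(np.float32)
for (x,y,w,h) in((380,280,60,90),(290,345,120,55),(285,310,60,70)):
    Y=max(y-20,0);r=cv2.matchTemplate(b[Y:min(y+h+20,400),x-25:x+w+25],a[y:y+h,x:x+w],cv2.TM_CCOEFF_NORMED); _,m,_,l=cv2.minMaxLoc(r); print(round(m,2),l[0]-25,l[1]-(y-Y))
E
```

```text
(array([-0.0062, -0.0047,  0.1563]), array([ 0.0032, -0.0003, -0.0049]))
0.66 1 0
0.82 0 0
0.97 0 0
```

>>> carry_out([
  [-0.002,-0.002,0,0,0,0],
  [-0.002,-0.002,0.05,0,0,0],
  [-0.002,-0.002,0.1,0,0,0],
  [-0.002,-0.002,0.14,0,0,0],
  [-0.002,-0.002,0.155,0,0,0],
  [-0.002,-0.002,0.155,0,0,0],
])

```text
clock: 22.12
tool_pos: [0.5331, -0.3752, 0.0534]
orientation: [179.9, 0.0, -93.6]
force: [-0.1, -0.2, -1.5]
opening: 0.0447
gripper_force: 30.0
```

>>> carry_out([
  [0,0,0.003,0,0,0],
  [0,0,0.003,0,0,0],
])

```text
clock: 22.38
tool_pos: [0.5339, -0.376, 0.0523]
orientation: [-179.9, -0.0, -93.6]
force: [0.3, -0.4, -1.8]
opening: 0.0451
gripper_force: 30.0
```

>>> carry_out([
  [0,0,0,0,0,0],
  [0,0,0,0,0,0],
  [0,0,0,0,0,0],
  [0,0,-0.03,0,0,0],
  [0,0,-0.08,0,0,0],
  [0,0,-0.13,0,0,0],
  [0,0,-0.15,0,0,0],
], grip=0.4)

```text
clock: 23.25
tool_pos: [0.5343, -0.3765, 0.2049]
orientation: [-179.7, -0.1, -93.6]
force: [1.0, 0.2, -0.6]
opening: 0.0611
gripper_force: 0.0
```

```bash
python3 - <<'E'
from h import *
p=h2w((-.101,-.165,.19))[0]; print(p,delta(p,-80))
E
```

```text
[ 0.48618044 -0.15552941  0.19      ] (array([-0.2175,  0.0619,  0.0142]), array([-0.0046, -0.0027, -0.2374]))
```

>>> carry_out([
  [-0.035,0.01,0,0,0,-0.04],
  [-0.07,0.02,0,0,0,-0.08],
  [-0.105,0.03,0,0,0,-0.12],
  [-0.14,0.04,0,0,0,-0.16],
  [-0.175,0.05,0,0,0,-0.2],
  [-0.2175,0.062,0,0,0,-0.2374],
  [-0.2175,0.062,0,0,0,-0.2374],
  [-0.2175,0.062,0,0,0,-0.2374],
])

```text
clock: 24.25
tool_pos: [0.4852, -0.1547, 0.2013]
orientation: [-180.0, -0.0, -80.0]
force: [0.3, 1.7, 0.0]
opening: 0.0612
gripper_force: 0.0
```

```bash
python3 - <<'E'
from h import *
s,_=snap('side','s11'); c,_=snap('scene','sc11'); im,p=snap('wrist','w11')
cv2.imwrite('pics/j11.png',np.hstack([cv2.resize(s[160:400,230:480],(400,384)),cv2.resize(c[110:290,190:420],(400,313+0)) if 0 else cv2.copyMakeBorder(cv2.resize(c[110:290,190:420],(400,313)),0,71,0,0,cv2.BORDER_CONSTANT)])[...,::-1])
print(p[0],delta(h2w((-.101,-.165,.095))[0],-80))
E
```

```text
[ 0.48509142 -0.15531443  0.20091011] (array([ 0.0003, -0.0012,  0.1058]), array([ 0.0002, -0.0001, -0.0015]))
```

View pics/j11.png

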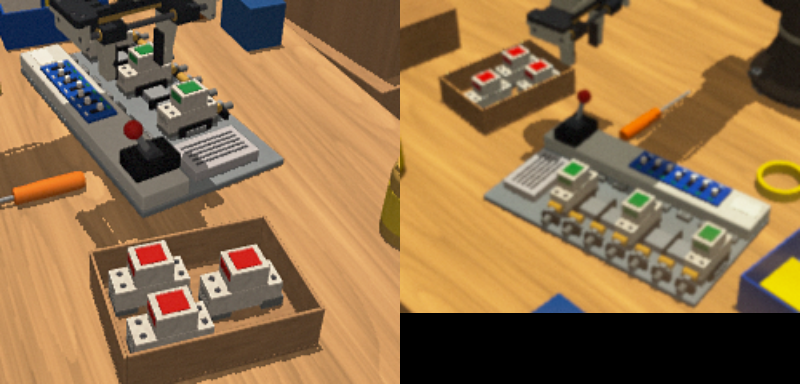

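Three reds upright in the box, greens at 1, 4, 7 seated. One last close look at the switch bank before switching on.

```bash
python3 - <<'E'
from h import *
s=cv2.imread('pics/s11.png')[190:240,248:312]; c=cv2.imread('pics/sc11.png')[190:235,315:385]
cv2.imwrite('pics/sw.png',np.vstack([cv2.copyMakeBorder(cv2.resize(s,None,fx=6,fy=6,interpolation=2),0,0,0,36,0),cv2.resize(c,None,fx=6,fy=6,interpolation=2)]))
for i in range(7):
    P=h2w([(-.085,.127-.024*i,.0565),(-.075,.127-.024*i,.0565)]); print(i+1,((proj('side',P)-[248,190])*6).round().tolist(),((proj('scene',P)-[315,190])*6+[0,300]).round().tolist())
E
```

```text
1 [[93.0, 58.0], [114.0, 53.0]] [[341.0, 454.0], [330.0, 465.0]]
2 [[117.0, 83.0], [138.0, 77.0]] [[298.0, 435.0], [288.0, 446.0]]
3 [[141.0, 108.0], [162.0, 102.0]] [[256.0, 417.0], [245.0, 428.0]]
4 [[166.0, 134.0], [187.0, 128.0]] [[215.0, 399.0], [204.0, 410.0]]
5 [[191.0, 161.0], [213.0, 154.0]] [[174.0, 382.0], [163.0, 392.0]]
6 [[218.0, 188.0], [240.0, 182.0]] [[133.0, 364.0], [122.0, 374.0]]
7 [[245.0, 217.0], [267.0, 210.0]] [[93.0, 347.0], [82.0, 357.0]]
```

View pics/sw.png

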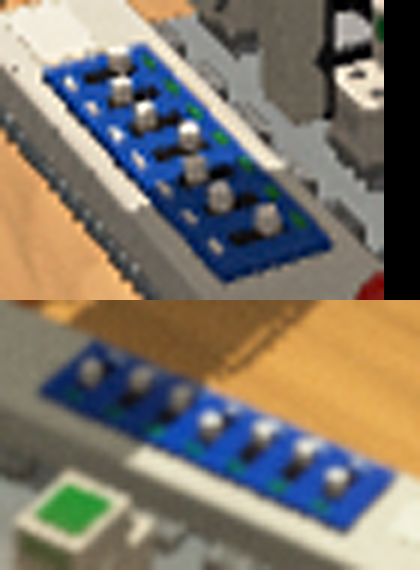

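Knobs 1,4,7 on; 2,3,5,6 off. Switch on.

>>> carry_out([
  [0,-0.001,0.05,0,0,0],
  [0,-0.001,0.1,0,0,0],
  [0,-0.001,0.106,0,0,0],
  [0,-0.018,0.106,0,0,0],
  [0,-0.034,0.106,0,0,0],
  [0,-0.05,0.106,0,0,0],
  [0,-0.063,0.106,0,0,0],
  [0,-0.072,0.106,0,0,0],
])

```text
clock: 25.4
tool_pos: [0.5526, -0.1427, 0.0943]
orientation: [179.5, 0.0, -80.0]
force: [-22.4, -5.2, 16.1]
opening: 0.0613
gripper_force: 12.7
```

>>> carry_out([
  [0,-0.001,0,0,0,0],
  [0,-0.001,0,0,0,0],
  [0,0.014,0,0,0,0],
  [0,0.014,-0.05,0,0,0],
  [0,0.014,-0.1,0,0,0],
  [-0.03,0.05,-0.14,0,0,0],
  [-0.08,0.07,-0.14,0,0,0],
  [-0.08,0.07,-0.14,0,0,0],
])

```text
clock: 26.4
tool_pos: [0.4722, -0.0734, 0.2364]
orientation: [-179.7, 0.1, -79.8]
force: [0.3, -0.7, 0.2]
opening: 0.0615
gripper_force: 0.0
```

```bash
python3 - <<'E'
from h import *
s,_=snap('side','s12')
P=lambda a:proj('side',h2w([-.075+.055*np.sin(a-.5),-.165,.062+.055*np.cos(a-.5)]))[0].round(1)
print({a:P(a).tolist() for a in(0,.85,1)})
h=cv2.cvtColor(s,cv2.COLOR_RGB2HSV); m=((h[...,0]<6)|(h[...,0]>174))&(h[...,1]>170)&(h[...,2]>60)
k,_,st,ce=cv2.connectedComponentsWithStats(m.astype(np.uint8)); print([(st[i,4],ce[i].round(1).tolist()) for i in range(1,k) if st[i,4]>25])
E
```

```text
{0: [314.2, 241.3], 0.85: [332.6, 233.8], 1: [335.5, 234.1]}
[(np.int32(787), [332.0, 87.5]), (np.int32(862), [73.5, 119.9]), (np.int32(236), [352.5, 138.0]), (np.int32(105), [334.4, 233.9]), (np.int32(170), [323.7, 318.7]), (np.int32(174), [382.6, 321.3]), (np.int32(31), [370.4, 327.9]), (np.int32(213), [337.5, 348.5])]
```

```bash
python3 -c "
from plant import workorder; print(workorder.close_job())"
```

```text
the job is handed in; nothing more can be done
None
```

I handed the job in with the main lever off and then back on, the three red modules (places 2, 3 and 6) upright in the returns box, switches 1, 4 and 7 on and 2, 3, 5 and 6 off, and the greens at 1, 4 and 7 left clipped in; it gave no verdict.

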